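Open the drop-front parts cabinet onto its slide-out supports

TASK

Open the drop-front parts cabinet so that its flap can be used as a sorting table: pull both slide-out supports fully out to their stops while the flap is still up, then lower the flap under control and set it down gently on the supports, without letting it drop or bang. Leave the flap lying level on both supports, let go of everything, and do not disturb the other things on the shelf board.

Things in the scene. Friction and masses are not known exactly. Their poses are not given: they have to be found in the camera images.
- cabinet: Plywood drop-front parts cabinet fixed to the board: 300 mm wide (its y), 200 deep, 280 high, top bare. Origin: on the board (z = 0), mid-width, straight below the flap's hinge line, in the front plane of the carcase. Its x points into the cabinet (away from the robot but for its yaw), y to the left seen from the robot, z up. The hinge line runs along its y at x = 0, z = 115 mm.
- flap: The drop-front: pine board 300 mm wide, 165 high, 18 thick, about 0.6 kg. Closed it stands upright in front of the carcase (cabinet x -18 to 0, z 115 to 280 mm) and overhangs the necks of the support knobs; it swings out and down towards the robot about its lower inner edge, where its origin lies. Level, its underside is 97 mm above the board and its free edge at cabinet x = -165 mm.
- flap_hinge (a joint): Angle of the flap, rad: 0 closed (upright), 1.571 level; the hinge binds at 1.75. Its friction (0.08 N m) keeps the flap upright by itself; tipped a few degrees, it falls open unless held, and past level if the supports are not out.
- flap_handle (a point): Grip point: middle of the round 12 mm steel bar of the bow handle on the flap's free edge. The bar is parallel to the hinge line, straight over 130 mm between two legs, with 36 mm clear between it and the flap's edge. Flap closed: cabinet x = -9, z = 322 mm (42 mm above the cabinet's top). Flap level: cabinet x = -207, z = 106 mm. It moves on an arc about the hinge line.
- left_slide (a joint): How far the left support (cabinet y = +121 mm) is out, m: 0 fully in, 0.120 at its stop. It slides straight along the cabinet's -x, with about 2 N of friction, and stays where it is left.
- right_slide (a joint): The same for the right support (cabinet y = -121 mm).
- left_knob (a point): Grip point: centre of the head of the turned wooden knob on the left support's front end, 75 mm above the board; cabinet x = -31 mm when fully in. Head: 29 mm diameter, 20 long, axis along cabinet x. It reaches 24 mm in front of the closed flap, whose lower edge is 40 mm above the knob's centre: a gripper pointing straight down meets the flap, one leaning back towards the robot does not.
- right_knob (a point): The same on the right support.
- left_support: Left slide-out support: a wooden bar 24 mm wide, 44 mm high, 170 mm long, which slides in the cabinet under the flap; its top is 97 mm above the board. Origin: centre of its front end face, at the root of the knob.
- right_support: The same on the right.
- dispenser: Bystander: red plastic push-button fastener dispenser, 85 x 75 x 128 mm high with a 50 mm tray in front, loose. Origin: centre of its underside.
- electrical_box: Bystander: grey steel electrical box with cover, 106 x 106 x 54 mm high, loose. Origin: centre of its underside.
- green_bin: Bystander: open green plastic bin, 150 x 100 x 72 mm high, with a few bolts in it, loose. Origin: centre of its underside.
- pipe_wrench: Bystander: steel pipe wrench lying flat, 250 mm long, about 25 mm high, loose. Origin: about its middle, on the board.

How it is judged:
On the way, in this order (a step that is already met when the one before it is completed fails the run):
1. both supports are out to within 15 mm of their stops (joint above 0.105 m) while the flap is still up (less than 0.25 rad open) (value of joint each of left_slide, right_slide above 0.105 m and value of joint flap_hinge below 0.25 rad), for 0.2 s.
2. the flap is down on both supports (value of joint flap_hinge above 1.53 rad and contact force between flap and left_support above 0.3 N and contact force between flap and right_support above 0.3 N), for 0.2 s.
At the end, for the whole second after the job is handed in: Both supports are out at least 100 of their 120 mm, the flap lies at rest, level within 0.04 rad, bearing on both supports, and the robot touches nothing (all of step 2 and value of joint each of left_slide, right_slide above 0.1 m and value of joint flap_hinge below 1.61 rad and velocity of joint flap_hinge between -0.05 and 0.05 rad/s).
It fails at once if the flap is let drop: it swings open faster than 2 rad/s (0.4 m/s at the handle) (velocity of joint flap_hinge above 2 rad/s).
It fails at once if the flap is pressed or banged on a support with more than 40 N (contact force between flap and left_support above 40 N or contact force between flap and right_support above 40 N).
It fails at once if the flap swings past level (beyond 1.65 rad) (value of joint flap_hinge above 1.65 rad).
It fails at once if a bystander is moved more than 20 mm (distance of any of dispenser, electrical_box, green_bin, pipe_wrench from where it was at the start of the episode above 0.02 m).
It also fails if it takes over 72 s, if anything falls off the work surface, if the arm or the gripper's body presses on something with over 40 N, if the wrist force passes 120 N, or if a joint passes its speed limit or range.

ROBOT

A 6-joint arm with a two-finger parallel gripper is mounted at the origin on the work surface. World frame = base frame: x ahead of the robot, y to its left, z up, the work surface at z = 0. Lengths are in m, angles in rad, forces in N, time in s.
With the tool pointing down it reaches from about 0.3 to 1 m from the base axis. Payload 5.1 kg.
Tool frame: the origin (TCP) lies on the front face of the gripper's body, between the roots of the fingers; the fingertips stand tip_reach ahead of it and the grasp point (between the pads) lies 59 mm ahead of it (tip_reach is the distance from the TCP to the fingertips, in m); z points along the fingers, y is the line along which they close (so a half turn about z gives the same grasp; the last joint's range is limited). The gripper opens to 95 mm and grips with 3 to 60 N. Pads are 20 mm wide; open, the fingers measure 119 mm over their backs; the gripper's body (75 mm by 180 mm) begins 59 mm behind the grasp point.
Start: joints at [-1.335, 0.124, 1.65, -0, 1.367, -0.083], TCP at [0.204, -0.617, 0.292] pointing down, gripper open.
Joint ranges: [-2.61, 2.61], [-1.02, 2.33], [0.03, 2.71], [-1.35, 4.49], [0.32, 2.68], [-2.91, 2.91]. Speed limits (rad/s): [2.57, 2.57, 3.14, 3.14, 3.14, 3.14].

INTERFACE

Orientations are given as a unit quaternion [w, x, y, z].
In Python, from cell import get_state, camera, camera_model, finish_job, tip_reach gives the robot as it stands. The module is installed in compiled form; this text tells all that it offers.
- The arm moves only by the tool arm_command, never from a script. Its argument "steps" is a list of rows, each a list of 5 numbers: the shift along the tool's x, y, z in m, then the turn about the tool's z in rad, then the opening, from 0 (shut) to 1 (fully open). A call has 1 to 5 rows; each row is the pose to reach, as a shift and turn from the pose commanded when the call began, along the tool's axes at that moment; what a row does not reach only later rows make up. A row lasts 1/12 s, in which the tool goes at most 41.7 mm and 7.16 degrees, less where a joint would pass 70% of its speed; a pose out of reach is approached as far as the arm can. A call with a gripper value outside its range is refused whole. The fingers move at their own pace and stop on an object; "squeeze" is the grip in N (left out, the last holds). Time passes only in rows, so rows that repeat a pose let the fingers close. It gives the time, the measured TCP pose, the force, the opening and the grip force at its end, in the units of the state.
- get_state(): the state, without advancing time (a new reading comes with each control period).
- camera(name): name is "side" or "top"; returns the picture (420x560x3 uint8, red, green, blue); there is no depth.
- camera_model(name): a dict with "fovy" (degrees; the focal length in pixels is half the picture's height over the tangent of half this angle, whatever the lens; pixels are square), "cx", "cy" (the principal point, pixels), "k1" (the pictures are not rectified: a ray, as slopes to the right and down, at radius r is drawn at 1 + k1 r^2 times it, then the intrinsics apply), "position" and "rotation" of the camera in the world. Camera axes: x right, y up, looking along -z (the intrinsics and any distortion apply to the point x, -y, -z); pixel columns grow to the right and rows downward; lengths in m; the calibration is good to about 2 mm. A picture is of the moment at which its call begins. camera_model takes no time and is no camera call.
- finish_job(): hands the job in; it is judged then, once.
The state is a dict: "time_s": time; "q": joint angles; "joint_vel": joint speeds; "effort": joint torques, N m; "position": TCP position; "orientation": TCP orientation; "contact_force": force on the tool from outside, world axes, zero at the start; "torque": the same for the moment, N m; "finger_gap": opening from 0.0 (shut) to 1.0 (fully open); "gripper_force": force on a finger pad.
Only numpy, scipy, OpenCV 4.12 (cv2) and the standard library are available. Lean on these libraries where they do the work, as an engineer would, in place of code of your own. Each camera call takes 0.05 s, during which the arm holds its last target. There are 200 camera calls.

## Working session

There is one attempt and no reset: what is moved stays moved. The work goes in short steps, Python scripts to look and compute and a tool call to move; the robot and the scene stay as the last step left them, time stands still between calls to the robot, and variables do not carry over. Pictures are saved under pics/ and viewed, at most 10 in all, crops included, and the job is handed in when it is done.

Besides the shell and the picture viewer there is one more tool, called as a command line: name --pt "numbers of a row" for each row, then --argument value for the rest. arm_command: Moves the arm, as the interface text tells. Its arguments: {"type":"object","properties":{"steps":{"type":"array"},"squeeze":{"type":"number"}},"required":["steps"]}

```bash
mkdir -p pics; ls
python3 - <<'E'
from cell import *
import cv2
s=get_state();print(s, tip_reach if not callable(tip_reach) else tip_reach())
for n in("side","top"):
    cv2.imwrite(f"pics/{n}0.png",camera(n)[:,:,::-1]);print(camera_model(n))
E
```

```text
pics
{'time_s': 0.0, 'q': array([-1.33463296e+00,  1.24509526e-01,  1.65164785e+00, -1.85244599e-05,
        1.36749666e+00, -8.25801444e-02]), 'joint_vel': array([ 5.55490665e-04,  1.61505804e-04,  3.60583732e-04,  4.36333721e-05,
        1.06043255e-03, -5.43708911e-04]), 'effort': array([-1.00056261e-04, -4.17603528e+01, -3.59934282e+01,  7.73886661e-02,
        4.91040177e-02, -1.57817935e-04]), 'position': array([ 0.20356259, -0.61680368,  0.29099948]), 'orientation': array([-1.02695762e-03,  9.87326357e-01,  1.58699725e-01, -8.81134658e-05]), 'contact_force': array([-0.26347778, -0.25907975, -0.797448  ]), 'torque': array([-0.08882351, -0.01750928,  0.00694206]), 'gripper_force': 0.0, 'finger_gap': 0.9999645540309369} 0.0776
{'fovy': 56.614667332169276, 'cx': 278.32440265929995, 'cy': 209.07858762759295, 'k1': 0.01479420275570653, 'position': array([0.0672487 , 0.89588724, 1.10406635]), 'rotation': array([-0.21636411, -0.09492114,  0.39884426,  0.88605858])}
{'fovy': 47.36169400153612, 'cx': 275.91616470415033, 'cy': 207.75754477146552, 'k1': -0.17386886550817773, 'position': array([ 0.29403945, -0.0172299 ,  1.61171549]), 'rotation': array([-0.69389412, -0.06670052,  0.06120843,  0.71436372])}
```

View pics/side0.png

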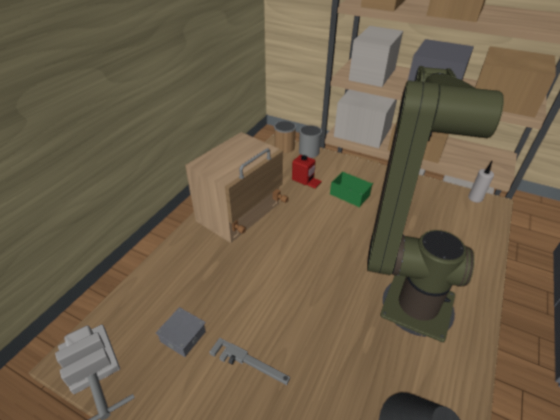

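View pics/top0.png

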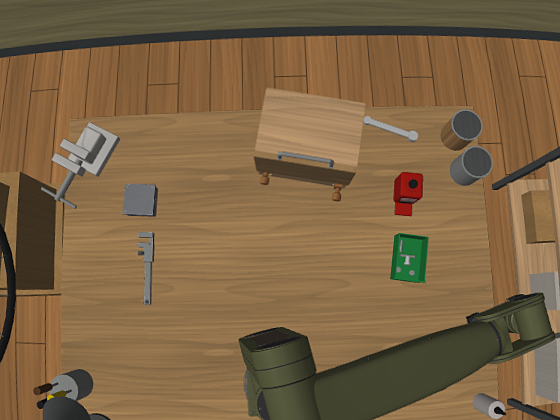

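Side view: cabinet with the flap closed, knobs at about (238,230) and (281,198), and the handle bar at (243,173)-(270,152). Top view: knobs at (264,180) and (337,193), bar at (278,155)-(331,163). The dispenser (408,190) and bin (409,257) are to the right of the cabinet; the box and wrench are to the left.

```bash
cat > h.py <<'E'
from cell import *
import numpy as np, cv2
from scipy.spatial.transform import Rotation as R
from scipy.optimize import least_squares
def rot(q): return R.from_quat(np.roll(q,-1))
def proj(n,P):
    m=camera_model(n); f=210/np.tan(np.radians(m["fovy"]/2))
    c=rot(m["rotation"]).inv().apply(np.atleast_2d(P)-m["position"])
    s=c[:,:2]*[1,-1]/-c[:,2:]; s=s*(1+m["k1"]*(s**2).sum(1,keepdims=True))
    return s*f+[m["cx"],m["cy"]]
def cab(p,P): return R.from_euler("z",p[2]).apply(np.atleast_2d(P))+[p[0],p[1],0]
def tool():
    s=get_state(); r=rot(s["orientation"]); return s,s["position"],r
def ontable(n,uv,z=0,x0=(.5,0)):
    return least_squares(lambda a:(proj(n,[a[0],a[1],z])-uv).ravel(),x0).x
E
python3 - <<'E'
from h import *
obs={"side":[((-.031,.121,.075),(238,230)),((-.031,-.121,.075),(281,198)),((-.009,.065,.322),(242,174)),((-.009,-.065,.322),(270,152))],
"top":[((-.031,.121,.075),(264,180)),((-.031,-.121,.075),(337,193)),((-.009,.065,.322),(279,155)),((-.009,-.065,.322),(332,163)),((.2,.15,.28),(268,88)),((.2,-.15,.28),(366,102))]}
f=lambda p:np.concatenate([(proj(n,cab(p,[a for a,_ in o]))-[b for _,b in o]).ravel() for n,o in obs.items()])
r=least_squares(f,[.6,0,0],loss="soft_l1");p=r.x;print(p.round(4));print(f(p).reshape(-1,2).round(1))
np.save("cab.npy",p)
for k in [(-.031,.121,.075),(-.031,-.121,.075),(-.151,.121,.075),(-.151,-.121,.075),(-.009,0,.322),(-.207,0,.106)]: print(k,cab(p,k).round(4))
ims=[]
for n,c in(("top",(240,80,140,130)),("side",(180,130,130,120))):
    im=camera(n)[:,:,::-1].copy(); x,y,w,h=c
    b=cv2.resize(im[y:y+h,x:x+w],None,fx=400/w,fy=400/w)
    for (q,_) in obs[n]:
        u=(proj(n,cab(p,q))[0]-[x,y]+.5)*400/w-.5; cv2.drawMarker(b,tuple(int(v) for v in u),(255,0,255),0,14,1)
    ims.append(cv2.resize(b,(400,370)))
cv2.imwrite("pics/fit.png",np.hstack(ims))
for n,u,z in(("disp",(408,190),.1),("bin",(409,257),.05),("box",(140,200),.05),("wrench top",(147,235),.02),("wr bot",(147,302),.02)): print(n,ontable("top",u,z).round(3))
E
```

```text
[ 0.6756 -0.0965 -0.2212]
[[ 2.2 -1.4]
 [ 0.3 -0.9]
 [ 0.6 -8.2]
 [-2.5 -2. ]
 [-0.3 -0.6]
 [-1.1  0. ]
 [ 2.7 -0.4]
 [-4.6  0.2]
 [-0.9  0. ]
 [-0.2  4.1]]
(-0.031, 0.121, 0.075) [[0.6719 0.0284 0.075 ]]
(-0.031, -0.121, 0.075) [[ 0.6189 -0.2077  0.075 ]]
(-0.151, 0.121, 0.075) [[0.5549 0.0547 0.075 ]]
(-0.151, -0.121, 0.075) [[ 0.5018 -0.1814  0.075 ]]
(-0.009, 0, 0.322) [[ 0.6669 -0.0945  0.322 ]]
(-0.207, 0, 0.106) [[ 0.4737 -0.0511  0.106 ]]
disp [ 0.617 -0.442]
bin [ 0.402 -0.443]
box [0.621 0.45 ]
wrench top [0.505 0.432]
wr bot [0.279 0.43 ]
```

View pics/fit.png

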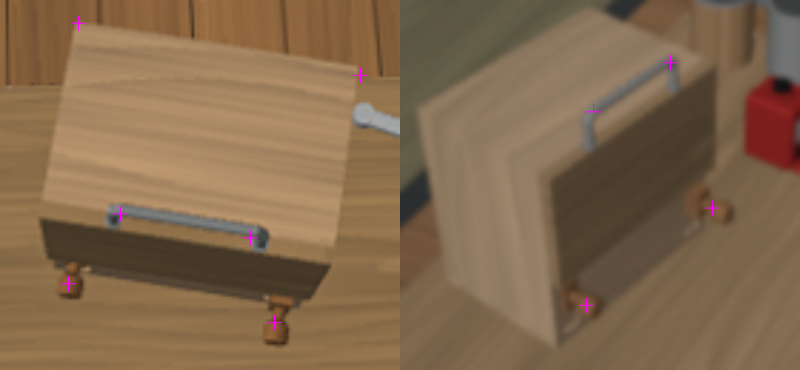

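arm_command --pt "0 0 -0.04 0 1" --pt "0 0 -0.08 0 1" --pt "0 0 -0.08 0 1"

```text
time_s: 0.45
position: [0.2042, -0.6193, 0.3822]
orientation: [0.007, 0.987, 0.159, 0.001]
contact_force: [-0.1, -0.8, 1.4]
finger_gap: 0.998
gripper_force: 0.0
```

The crop shows the fit is within a few pixels, but the right knob head shows more neck, so its support may already be partly out. I'm refitting with corner points and the slides left free.

Run:
```python
from h import *
T=lambda u,v:((u+.5)/2.857+240-.5,(v+.5)/2.857+80-.5)
S=lambda u,v:((u-400+.5)/3.077+180-.5,(v+.5)/3.077+130-.5)
o={"top":[((.2,.15,.28),T(79,24)),((.2,-.15,.28),T(358,68)),((-.018,.15,.28),T(40,219)),((-.018,-.15,.28),T(330,265)),((-.009,0,.325),T(187.5,221)),((-.018,.15,.115),T(50,260)),((-.018,-.15,.115),T(302,299))],
"side":[((.2,.15,.28),S(420,108)),((.2,-.15,.28),S(590,7)),((-.018,.15,.28),S(548,181)),((-.018,-.15,.28),S(717,68)),((-.009,0,.325),S(628,88))]}
K=[("top",0,T(70,286)),("top",1,T(276,329)),("side",0,S(587,304)),("side",1,S(722,210))]
def f(p):
    a=[(proj(n,cab(p,[a for a,_ in l]))-[b for _,b in l]).ravel() for n,l in o.items()]
    a+=[(proj(n,cab(p,[-.031-p[3+i],.121-.242*i,.075]))[0]-u) for n,i,u in K]
    return np.concatenate(a)
r=least_squares(f,[.67,-.09,-.22,0,0],loss="soft_l1");p=r.x;print(p.round(4));print(f(p).reshape(-1,2).round(1))
np.save("cab.npy",p)
for k in [(-.031-p[3],.121,.075),(-.031-p[4],-.121,.075),(-.009,0,.322)]: print(k,cab(p,k).round(4))
```

```text
[ 0.6798 -0.0985 -0.1995  0.0024  0.0151]
[[-1.3 -0.6]
 [ 0.1  0.1]
 [-0.8 -0.2]
 [ 0.3  0.7]
 [ 0.   0.1]
 [-1.4  0. ]
 [ 2.3  1.7]
 [-1.4 -0.5]
 [-0.5 -0.5]
 [ 0.1 -0.7]
 [ 0.  -1.8]
 [ 0.9 -1.9]
 [ 0.  -0.1]
 [-0.2  0.7]
 [ 0.2 -0.1]
 [-1.2 -0.2]]
(np.float64(-0.03342520630734504), 0.121, 0.075) [[0.671  0.0267 0.075 ]]
(np.float64(-0.04610300631975366), -0.121, 0.075) [[ 0.6106 -0.208   0.075 ]]
(-0.009, 0, 0.322) [[ 0.6709 -0.0967  0.322 ]]
```

arm_command --pt "0 0 -0.04 0 1" --pt "0 0 -0.08 0 1" --pt "0 0 -0.12 0 1" --pt "0 0 -0.16 0 1" --pt "0 0 -0.2 0 1"

```text
time_s: 0.87
position: [0.2036, -0.6169, 0.5741]
orientation: [0.0, 0.987, 0.159, 0.0]
contact_force: [0.2, -1.1, 0.4]
finger_gap: 1.001
gripper_force: 0.0
```

arm_command --pt "0 0 -0.04 0 1" --pt "0 0 -0.08 0 1" --pt "0 0 -0.12 0 1" --pt "0 0 -0.16 0 1" --pt "0 0 -0.2 0 1"

```text
time_s: 1.28
position: [0.2035, -0.6164, 0.7743]
orientation: [0.0, 0.987, 0.159, 0.0]
contact_force: [0.3, -1.5, 2.1]
finger_gap: 1.0
gripper_force: 0.0
```

```bash
python3 -c "
from h import *
s,p,r=tool();print(p,r.as_matrix().round(3),s['q'].round(3))"
```

```text
[ 0.20352816 -0.61643188  0.77433206] [[ 0.95   0.313  0.   ]
 [ 0.313 -0.95  -0.001]
 [-0.     0.001 -1.   ]] [-1.335  0.291  0.639 -0.     2.21  -0.083]
```

arm_command --pt "0 0 -0.04 0 1" --pt "0 0 -0.08 0 1" --pt "0 0 -0.12 0 1" --pt "0 0 -0.16 0 1" --pt "0 0 -0.2 0 1"

```text
time_s: 1.7
position: [0.1939, -0.59, 0.8769]
orientation: [0.002, 0.987, 0.159, 0.001]
contact_force: [0.8, -2.0, -1.2]
finger_gap: 1.002
gripper_force: 0.0
```

```bash
python3 -c "
from h import *
s,p,r=tool();print(p,r.as_matrix().round(3),s['q'].round(3))"
```

```text
[ 0.19391116 -0.5900478   0.87693037] [[ 0.95   0.313  0.002]
 [ 0.313 -0.95  -0.004]
 [ 0.001  0.004 -1.   ]] [-1.34   0.561  0.031  0.003  2.545 -0.086]
```

arm_command --pt "0 0 0 0 1" --pt "0 0 0.03 0 1" --pt "0 0 0.03 0 1"

```text
time_s: 1.95
position: [0.1925, -0.5833, 0.8562]
orientation: [0.014, 0.987, 0.159, 0.002]
contact_force: [0.2, -0.4, 0.6]
finger_gap: 0.997
gripper_force: 0.0
```

```bash
python3 -c "
from h import *
s,p,r=tool();print(p,r.as_matrix().round(3),s['q'].round(3))"
```

```text
[ 0.19253979 -0.58334197  0.85618161] [[ 0.95   0.313  0.008]
 [ 0.313 -0.949 -0.027]
 [-0.001  0.028 -1.   ]] [-1.340e+00  3.670e-01  3.710e-01  2.000e-03  2.376e+00 -8.600e-02]
```

arm_command --pt "0 0 0 0 1" --pt "0 0 0 0 1" --pt "0 0 0 0 1"

```text
time_s: 2.2
position: [0.1924, -0.5823, 0.8568]
orientation: [0.011, 0.987, 0.159, 0.002]
contact_force: [-0.4, -0.8, 1.0]
finger_gap: 0.995
gripper_force: 0.0
```

arm_command --pt "0 0 -0.04 0 1" --pt "0 0 -0.08 0 1" --pt "0 0 -0.12 0 1" --pt "0 0 -0.16 0 1" --pt "0 0 -0.2 0 1"

```text
time_s: 2.62
position: [0.1762, -0.5336, 0.9206]
orientation: [0.017, 0.987, 0.159, 0.003]
contact_force: [0.0, -0.7, 0.2]
finger_gap: 0.999
gripper_force: 0.0
```

arm_command --pt "0 0 -0.04 0 1" --pt "0 0 -0.08 0 1" --pt "0 0 -0.12 0 1" --pt "0 0 -0.16 0 1" --pt "0 0 -0.2 0 1"

```text
time_s: 3.03
position: [0.1578, -0.478, 0.9557]
orientation: [0.025, 0.987, 0.159, 0.004]
contact_force: [0.4, -0.2, -0.5]
finger_gap: 0.998
gripper_force: 0.0
```

```bash
python3 -c "
from h import *
s,p,r=tool();print(p,r.as_matrix().round(3),s['q'].round(3))"
```

```text
[ 0.15782146 -0.47797222  0.95568985] [[ 0.95   0.313  0.016]
 [ 0.313 -0.948 -0.049]
 [-0.     0.051 -0.999]] [-1.361  0.423  0.025  0.011  2.643 -0.099]
```

arm_command --pt "0 0 -0.04 0 1" --pt "0 0 -0.08 0 1" --pt "0 0 -0.12 0 1" --pt "0 0 -0.16 0 1" --pt "0 0 -0.2 0 1"

```text
time_s: 3.45
position: [0.1418, -0.4293, 0.9829]
orientation: [0.035, 0.987, 0.159, 0.005]
contact_force: [-0.6, 0.8, -0.4]
finger_gap: 0.995
gripper_force: 0.0
```

arm_command --pt "0 0 -0.04 0 1" --pt "0 0 -0.08 0 1" --pt "0 0 -0.12 0 1" --pt "0 0 -0.16 0 1" --pt "0 0 -0.2 0 1"

```text
time_s: 3.87
position: [0.1335, -0.4004, 1.0001]
orientation: [0.056, 0.986, 0.158, 0.006]
contact_force: [0.4, -0.4, 0.1]
finger_gap: 0.997
gripper_force: 0.0
```

arm_command --pt "0 0 -0.04 0 1" --pt "0 0 -0.08 0 1" --pt "0 0 -0.12 0 1" --pt "0 0 -0.16 0 1" --pt "0 0 -0.2 0 1"

```text
time_s: 4.28
position: [0.1252, -0.3699, 1.0164]
orientation: [0.076, 0.984, 0.158, 0.007]
contact_force: [0.7, -0.5, 0.4]
finger_gap: 1.001
gripper_force: 0.0
```

```bash
python3 -c "
from h import *
s,p,r=tool();print(p,r.as_matrix().round(3),s['q'].round(3))"
```

```text
[ 0.12522126 -0.36985742  1.01644676] [[ 0.95   0.31   0.038]
 [ 0.312 -0.939 -0.147]
 [-0.01   0.152 -0.988]] [-1.388  0.284  0.025  0.024  2.68  -0.113]
```

arm_command --pt "0 0 0.04 0 1" --pt "0.03 -0.02 0.06 0 1" --pt "0.06 -0.04 0.065 0 1" --pt "0.09 -0.06 0.07 0 1" --pt "0.12 -0.08 0.07 0 1"

```text
time_s: 4.7
position: [0.2053, -0.2817, 0.9377]
orientation: [0.076, 0.985, 0.157, 0.007]
contact_force: [0.5, -0.1, 0.9]
finger_gap: 0.999
gripper_force: 0.0
```

arm_command --pt "0.03 -0.02 0 0 1" --pt "0.06 -0.04 0 0 1" --pt "0.09 -0.06 0 0 1" --pt "0.12 -0.08 0 0 1" --pt "0.15 -0.1 0 0 1"

```text
time_s: 5.12
position: [0.3158, -0.1396, 0.9246]
orientation: [0.077, 0.984, 0.158, 0.01]
contact_force: [-0.3, -0.2, -0.2]
finger_gap: 1.001
gripper_force: 0.0
```

arm_command --pt "0.03 -0.02 0 0 1" --pt "0.05 -0.03 0 0 1" --pt "0.05 -0.03 0 0 1"

```text
time_s: 5.37
position: [0.3569, -0.0962, 0.9178]
orientation: [0.075, 0.984, 0.161, 0.009]
contact_force: [0.0, 0.2, 0.1]
finger_gap: 0.999
gripper_force: 0.0
```

```bash
cat >> h.py <<'E'
def show():
    s,p,r=tool(); C=R.from_euler("z",np.load("cab.npy")[2]); M=(C.inv()*r).as_matrix()
    print("t",s["time_s"],"p",p.round(4),"q",s["q"].round(3),"gap",round(s["finger_gap"],3),"F",s["contact_force"].round(1),s["gripper_force"])
    print("tool axes in cabinet (cols)\n",M.round(3))
def need(Pc,ahead=.059):
    "tool-axes shift bringing the point `ahead` of the TCP to cabinet point Pc"
    s,p,r=tool(); return r.inv().apply(cab(np.load("cab.npy"),Pc)[0]-p)-[0,0,ahead]
E
python3 -c "
from h import *
show()"
```

```text
t 5.3667 p [ 0.3569 -0.0962  0.9178] q [-0.337 -0.132  0.793 -0.181  2.385  0.772] gap 0.999 F [0.  0.2 0.1] 0.0
tool axes in cabinet (cols)
 [[ 0.866  0.495  0.07 ]
 [ 0.5   -0.855 -0.134]
 [-0.007  0.151 -0.988]]
```

arm_command --pt "0 0 -0.04 0.11 1" --pt "0 0 -0.08 0.22 1" --pt "0 0 -0.12 0.33 1" --pt "0 0 -0.16 0.44 1" --pt "0 0 -0.2 0.52 1"

```text
time_s: 5.78
position: [0.3617, -0.0859, 1.0227]
orientation: [0.089, 0.991, -0.089, 0.052]
contact_force: [-0.3, 1.2, -0.3]
finger_gap: 0.999
gripper_force: 0.0
```

arm_command --pt "0 0 -0.04 0 1" --pt "0 0 -0.08 0 1" --pt "0 0 -0.12 0 1" --pt "0 0 -0.16 0 1" --pt "0 0 -0.2 0 1"

```text
time_s: 6.2
position: [0.3268, -0.064, 1.0394]
orientation: [0.099, 0.989, -0.085, 0.074]
contact_force: [1.1, 0.4, -0.5]
finger_gap: 1.002
gripper_force: 0.0
```

arm_command --pt "0 0 -0.04 0 1" --pt "0 0 -0.08 0 1" --pt "0 0 -0.12 0 1" --pt "0 0 -0.16 0 1" --pt "0 0 -0.2 0 1"

```text
time_s: 6.62
position: [0.3, -0.0437, 1.0505]
orientation: [0.109, 0.987, -0.083, 0.089]
contact_force: [0.6, -0.0, 0.2]
finger_gap: 1.0
gripper_force: 0.0
```

```bash
python3 -c "
from h import *
show()"
```

```text
t 6.6167 p [ 0.3    -0.0437  1.0505] q [-0.182  0.193  0.025 -0.459  2.68   1.121] gap 1.0 F [ 0.6 -0.   0.2] 0.0
tool axes in cabinet (cols)
 [[ 0.98   0.011  0.2  ]
 [ 0.05  -0.98  -0.194]
 [ 0.193  0.2   -0.961]]
```

arm_command --pt "-0.01 -0.035 0.02 0 1" --pt "-0.02 -0.07 0.02 0 1" --pt "-0.03 -0.11 0.01 0 1" --pt "-0.04 -0.15 0 0 1" --pt "-0.04 -0.19 0 0 1"

```text
time_s: 7.03
position: [0.2915, 0.1286, 1.0087]
orientation: [0.107, 0.987, -0.084, 0.09]
contact_force: [-0.2, -0.8, 1.2]
finger_gap: 0.995
gripper_force: 0.0
```

arm_command --pt "0 -0.03 -0.02 0 1" --pt "0 -0.06 -0.04 0 1" --pt "0 -0.06 -0.08 0 1" --pt "0 -0.06 -0.12 0 1" --pt "0 -0.06 -0.16 0 1"

```text
time_s: 7.45
position: [0.2977, 0.1953, 1.0268]
orientation: [0.11, 0.984, -0.08, 0.115]
contact_force: [-0.9, -0.6, 0.2]
finger_gap: 1.0
gripper_force: 0.0
```

arm_command --pt "0 0 -0.04 0 1" --pt "0 0 -0.08 0 1" --pt "0 0 -0.12 0 1" --pt "0 0 -0.16 0 1" --pt "0 0 -0.2 0 1"

```text
time_s: 7.87
position: [0.2604, 0.1961, 1.0389]
orientation: [0.108, 0.982, -0.079, 0.135]
contact_force: [0.5, 0.8, -0.4]
finger_gap: 1.0
gripper_force: 0.0
```

```bash
python3 -c "
from h import *
show()"
```

```text
t 7.8667 p [0.2604 0.1961 1.0389] q [ 0.704  0.248  0.025 -0.864  2.68   1.619] gap 1.0 F [ 0.5  0.8 -0.4] 0.0
tool axes in cabinet (cols)
 [[ 0.957  0.011  0.289]
 [ 0.065 -0.981 -0.181]
 [ 0.282  0.192 -0.94 ]]
```

arm_command --pt "0 -0.03 0 0 1" --pt "0 -0.07 0 0 1" --pt "0 -0.11 -0.02 0 1" --pt "0 -0.14 -0.04 0 1" --pt "0 -0.14 -0.08 0 1"

```text
time_s: 8.28
position: [0.2526, 0.3187, 1.0018]
orientation: [0.112, 0.982, -0.077, 0.131]
contact_force: [1.3, 1.1, -1.0]
finger_gap: 1.001
gripper_force: 0.0
```

arm_command --pt "0 0 -0.04 0 1" --pt "0 0 -0.08 0 1" --pt "0 0 -0.12 0 1" --pt "0 0 -0.16 0 1" --pt "0 0 -0.2 0 1"

```text
time_s: 8.7
position: [0.2159, 0.3072, 1.0169]
orientation: [0.103, 0.98, -0.076, 0.15]
contact_force: [-0.1, 0.4, -0.2]
finger_gap: 1.001
gripper_force: 0.0
```

arm_command --pt "0 0 -0.04 0 1" --pt "0 0 -0.08 0 1" --pt "0 0 -0.12 0 1" --pt "0 0 -0.16 0 1" --pt "0 0 -0.2 0 1"

```text
time_s: 9.12
position: [0.1824, 0.3026, 1.0265]
orientation: [0.099, 0.978, -0.073, 0.167]
contact_force: [0.0, -0.1, 0.2]
finger_gap: 0.997
gripper_force: 0.0
```

```bash
python3 -c "
from h import *
show()"
```

```text
t 9.1167 p [0.1824 0.3026 1.0265] q [ 1.106  0.294  0.025 -1.007  2.68   1.881] gap 0.997 F [ 0.  -0.1  0.2] 0.0
tool axes in cabinet (cols)
 [[ 0.937  0.02   0.349]
 [ 0.077 -0.985 -0.152]
 [ 0.341  0.17  -0.925]]
```

arm_command --pt "0 0 -0.04 0 1" --pt "0 0 -0.08 0 1" --pt "0 0 -0.12 0 1" --pt "0 0 -0.16 0 1" --pt "0 0 -0.2 0 1"

```text
time_s: 9.53
position: [0.1481, 0.2968, 1.035]
orientation: [0.095, 0.976, -0.07, 0.183]
contact_force: [-1.2, 0.2, -0.1]
finger_gap: 1.0
gripper_force: 0.0
```

arm_command --pt "0 0 -0.04 0 1" --pt "0 0 -0.08 0 1" --pt "0 0 -0.12 0 1" --pt "0 0 -0.16 0 1" --pt "0 0 -0.2 0 1"

```text
time_s: 9.95
position: [0.1138, 0.2905, 1.0422]
orientation: [0.091, 0.973, -0.068, 0.2]
contact_force: [0.6, 0.8, 0.0]
finger_gap: 1.0
gripper_force: 0.0
```

```bash
python3 -c "
from h import *
show()
for P in [(-.2,.121,.3),(-.10,.121,.15)]: print(need(P).round(3))"
```

```text
t 9.95 p [0.1138 0.2905 1.0422] q [ 1.312  0.262  0.026 -1.203  2.68   1.881] gap 1.0 F [0.6 0.8 0. ] 0.0
tool axes in cabinet (cols)
 [[ 0.912  0.029  0.409]
 [ 0.087 -0.988 -0.125]
 [ 0.401  0.149 -0.904]]
[0.084 0.048 0.807]
[0.115 0.029 0.983]
```

arm_command --pt "0.004 0.002 0.04 0 1" --pt "0.008 0.004 0.08 0 1" --pt "0.012 0.007 0.12 0 1" --pt "0.016 0.009 0.16 0 1" --pt "0.02 0.012 0.2 0 1"

```text
time_s: 10.37
position: [0.1815, 0.2511, 0.9188]
orientation: [0.09, 0.973, -0.067, 0.199]
contact_force: [0.3, -0.1, 1.6]
finger_gap: 0.996
gripper_force: 0.0
```

arm_command --pt "0.004 0.002 0.04 0 1" --pt "0.008 0.004 0.08 0 1" --pt "0.012 0.007 0.12 0 1" --pt "0.016 0.009 0.16 0 1" --pt "0.02 0.012 0.2 0 1"

```text
time_s: 10.78
position: [0.2733, 0.1965, 0.7474]
orientation: [0.091, 0.973, -0.068, 0.199]
contact_force: [1.1, 0.6, -0.7]
finger_gap: 0.997
gripper_force: 0.0
```

arm_command --pt "0.004 0.002 0.04 0 1" --pt "0.008 0.004 0.08 0 1" --pt "0.012 0.007 0.12 0 1" --pt "0.016 0.009 0.16 0 1" --pt "0.02 0.012 0.2 0 1"

```text
time_s: 11.2
position: [0.3647, 0.1421, 0.5764]
orientation: [0.091, 0.973, -0.068, 0.199]
contact_force: [0.5, 0.7, 0.7]
finger_gap: 0.999
gripper_force: 0.0
```

```bash
python3 -c "
from h import *
show()
for P in [(-.12,.121,.2),(-.08,.121,.135),(-.034,.121,.075)]: print(need(P).round(3))"
```

```text
t 11.2 p [0.3647 0.1421 0.5764] q [ 0.421 -0.597  1.814 -0.347  1.641  2.056] gap 0.999 F [0.5 0.7 0.7] 0.0
tool axes in cabinet (cols)
 [[ 0.912  0.028  0.408]
 [ 0.087 -0.988 -0.125]
 [ 0.4    0.15  -0.904]]
[0.061 0.002 0.384]
[ 0.071 -0.007  0.46 ]
[ 0.089 -0.014  0.533]
```

arm_command --pt "0.01 0 0.04 0 0.8" --pt "0.025 -0.003 0.075 0 0.8" --pt "0.04 -0.005 0.11 0 0.8" --pt "0.055 -0.008 0.145 0 0.8" --pt "0.07 -0.012 0.18 0 0.8"

```text
time_s: 11.62
position: [0.4984, 0.1104, 0.4403]
orientation: [0.091, 0.973, -0.068, 0.199]
contact_force: [-0.3, 0.4, 1.2]
finger_gap: 0.802
gripper_force: 0.0
```

arm_command --pt "0.015 0 0.035 0 0.8" --pt "0.015 0 0.075 0 0.8" --pt "0.015 0 0.115 0 0.8" --pt "0.015 0 0.155 0 0.8" --pt "0.015 0 0.195 0 0.8"

```text
time_s: 12.03
position: [0.5846, 0.0694, 0.2695]
orientation: [0.091, 0.973, -0.068, 0.199]
contact_force: [0.7, -0.1, 0.5]
finger_gap: 0.803
gripper_force: 0.0
```

arm_command --pt "0 0 0.035 0 0.8" --pt "0 0 0.07 0 0.8" --pt "0 0 0.08 0 0.8" --pt "0 0 0.08 0 0.8"

```text
time_s: 12.37
position: [0.6128, 0.053, 0.1947]
orientation: [0.092, 0.974, -0.068, 0.195]
contact_force: [-0.1, 0.2, -0.5]
finger_gap: 0.802
gripper_force: 0.0
```

```bash
python3 -c "
from h import *
show()
for P in [(-.036,.121,.075)]: print(need(P).round(4))
a=cv2.resize(camera('top')[120:220,220:360,::-1],(560,400));b=camera('side')[170:270,190:250,::-1];b=cv2.resize(b,(240,400))
cv2.imwrite('pics/k1.png',np.hstack([a,b]))"
```

```text
t 12.3667 p [0.6128 0.053  0.1947] q [ 0.081 -0.009  1.995 -0.328  0.814  1.976] gap 0.802 F [-0.1  0.2 -0.5] 0.0
tool axes in cabinet (cols)
 [[ 0.916  0.028  0.401]
 [ 0.087 -0.988 -0.128]
 [ 0.393  0.152 -0.907]]
[ 0.0064 -0.0025  0.0754]
```

View pics/k1.png

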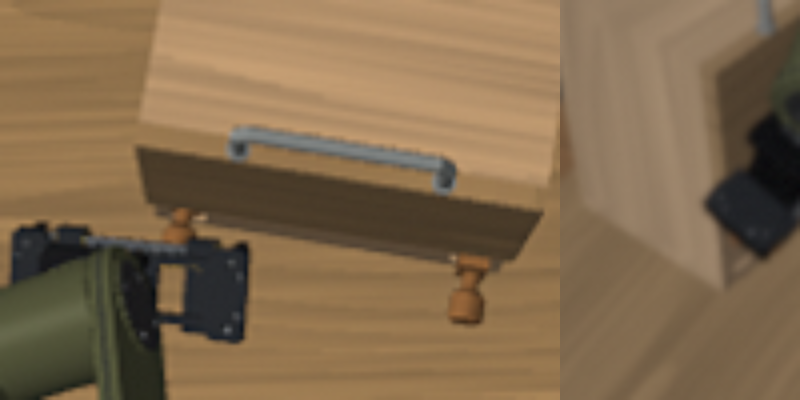

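The picture shows the gripper straddling the line to the left knob (crop 180,228), with the body clear of the flap face (crop y about 240). Moving in and gripping.

arm_command --pt "0.003 -0.001 0.025 0 0.8" --pt "0.006 -0.002 0.05 0 0.8" --pt "0.006 -0.002 0.065 0 0.8" --pt "0.006 -0.002 0.073 0 0.8" --pt "0.006 -0.002 0.073 0 0.8"

```text
time_s: 12.88
position: [0.648, 0.0405, 0.1363]
orientation: [0.091, 0.973, -0.068, 0.2]
contact_force: [-0.5, 0.4, -0.3]
finger_gap: 0.804
gripper_force: 0.0
```

arm_command --pt "0 0 0 0 0.2" --pt "0 0 0 0 0.1" --pt "0 0 0 0 0.1" --pt "0 0 0 0 0.1" --pt "0 0 0 0 0.1" --squeeze 25

```text
time_s: 13.3
position: [0.6479, 0.0405, 0.1367]
orientation: [0.091, 0.973, -0.068, 0.2]
contact_force: [-0.6, 0.0, 0.0]
finger_gap: 0.507
gripper_force: 0.0
```

```bash
python3 -c "
from h import *
show()
for P in [(-.036,.121,.075),(-.152,.121,.075)]: print(need(P).round(4))
s,p,r=tool();print(r.inv().apply(R.from_euler('z',np.load('cab.npy')[2]).apply([-.12,0,0])).round(4))"
```

```text
t 13.3 p [0.6479 0.0405 0.1367] q [ 0.054  0.132  1.958 -0.355  0.699  1.996] gap 0.507 F [-0.6  0.   0. ] 0.0
tool axes in cabinet (cols)
 [[ 0.912  0.029  0.41 ]
 [ 0.087 -0.988 -0.125]
 [ 0.402  0.15  -0.904]]
[-0.0048  0.0003  0.0072]
[-0.1105 -0.0031 -0.0404]
[-0.1094 -0.0034 -0.0492]
```

arm_command --pt "-0.004 0 0.006 0 0.4" --pt "-0.004 0 0.006 0 0.1" --pt "-0.004 0 0.006 0 0.1" --pt "-0.004 0 0.006 0 0.1" --pt "-0.004 0 0.006 0 0.1" --squeeze 25

```text
time_s: 13.72
position: [0.6453, 0.0382, 0.1275]
orientation: [0.092, 0.974, -0.068, 0.198]
contact_force: [-2.4, -4.2, -0.1]
finger_gap: 0.296
gripper_force: 25.0
```

arm_command --pt "0 0 0 0 0.1" --pt "0 0 0 0 0.1" --pt "0 0 0 0 0.1"

```text
time_s: 13.97
position: [0.6453, 0.0382, 0.1275]
orientation: [0.092, 0.974, -0.068, 0.198]
contact_force: [-1.9, -5.4, -0.2]
finger_gap: 0.298
gripper_force: 25.0
```

```bash
python3 -c "
from h import *
show()"
```

```text
t 13.9667 p [0.6453 0.0382 0.1275] q [ 0.051  0.141  1.966 -0.362  0.688  2.002] gap 0.298 F [-1.9 -5.4 -0.2] 24.999831952736713
tool axes in cabinet (cols)
 [[ 0.914  0.028  0.406]
 [ 0.087 -0.988 -0.128]
 [ 0.397  0.152 -0.905]]
```

arm_command --pt "-0.008 0 -0.0036 0 0.1" --pt "-0.021 -0.0006 -0.0095 0 0.1" --pt "-0.036 -0.001 -0.016 0 0.1" --pt "-0.05 -0.0015 -0.0225 0 0.1" --pt "-0.064 -0.002 -0.0285 0 0.1"

```text
time_s: 14.38
position: [0.5763, 0.052, 0.1275]
orientation: [0.092, 0.973, -0.068, 0.198]
contact_force: [1.4, -6.7, -1.4]
finger_gap: 0.294
gripper_force: 25.0
```

arm_command --pt "-0.014 -0.0004 -0.0063 0 0.1" --pt "-0.028 -0.0008 -0.0125 0 0.1" --pt "-0.037 -0.001 -0.0165 0 0.1" --pt "-0.042 -0.0012 -0.0188 0 0.1" --pt "-0.042 -0.0012 -0.0188 0 0.1"

```text
time_s: 14.8
position: [0.5324, 0.0607, 0.1281]
orientation: [0.092, 0.973, -0.067, 0.2]
contact_force: [9.5, -10.2, -7.8]
finger_gap: 0.294
gripper_force: 25.0
```

```bash
python3 -c "
from h import *
show()
s,p,r=tool();print(R.from_euler('z',np.load('cab.npy')[2]).inv().apply(p-[.6453,.0382,.1275]))"
```

```text
t 14.8 p [0.5324 0.0607 0.1281] q [ 0.113 -0.096  2.207 -0.396  0.698  2.083] gap 0.294 F [  9.5 -10.2  -7.8] 24.99824808561243
tool axes in cabinet (cols)
 [[ 0.911  0.029  0.411]
 [ 0.089 -0.988 -0.128]
 [ 0.402  0.153 -0.903]]
[-0.11507821 -0.00030105  0.00056882]
```

arm_command --pt "-0.002 0 -0.001 0 0.1" --pt "-0.004 0 -0.0018 0 0.1" --pt "-0.004 0 -0.0018 0 0.1"

```text
time_s: 15.05
position: [0.5306, 0.0611, 0.1289]
orientation: [0.092, 0.973, -0.067, 0.203]
contact_force: [23.8, -14.8, -17.3]
finger_gap: 0.296
gripper_force: 25.0
```

arm_command --pt "0 0 0 0 0.6" --pt "0 0 0 0 0.6" --pt "0 0 0 0 0.6" --pt "0 0 0 0 0.6" --pt "0 0 0 0 0.6"

```text
time_s: 15.47
position: [0.528, 0.0634, 0.1285]
orientation: [0.091, 0.973, -0.067, 0.199]
contact_force: [0.2, -0.1, -0.0]
finger_gap: 0.578
gripper_force: 0.0
```

```bash
python3 -c "
from h import *
show()
s,p,r=tool();print(R.from_euler('z',np.load('cab.npy')[2]).inv().apply(p-[.6453,.0382,.1275]))
for P in [(-.152,-.121,.2),(-.08,-.121,.135),(-.047,-.121,.075)]: print(need(P).round(4))"
```

```text
t 15.4667 p [0.528  0.0634 0.1285] q [ 0.118 -0.106  2.215 -0.391  0.703  2.086] gap 0.578 F [ 0.2 -0.1 -0. ] 0.0
tool axes in cabinet (cols)
 [[ 0.912  0.029  0.409]
 [ 0.087 -0.988 -0.125]
 [ 0.4    0.15  -0.904]]
[-0.11997661  0.00143832  0.00095795]
[ 0.0331  0.2582 -0.0807]
[0.0728 0.2506 0.0075]
[0.0789 0.2425 0.0752]
```

arm_command --pt "0 0 -0.03 0 0.8" --pt "0 0 -0.07 0 0.8" --pt "0.01 0.03 -0.09 0 0.8" --pt "0.02 0.065 -0.09 0 0.8" --pt "0.03 0.1 -0.085 0 0.8"

```text
time_s: 15.88
position: [0.5076, -0.0195, 0.2363]
orientation: [0.09, 0.973, -0.066, 0.203]
contact_force: [0.8, -0.1, -0.4]
finger_gap: 0.795
gripper_force: 0.0
```

arm_command --pt "0.01 0.035 0.01 0 0.8" --pt "0.02 0.07 0.02 0 0.8" --pt "0.03 0.105 0.03 0 0.8" --pt "0.04 0.14 0.04 0 0.8" --pt "0.045 0.142 0.05 0 0.8"

```text
time_s: 16.3
position: [0.5434, -0.1777, 0.2287]
orientation: [0.093, 0.973, -0.07, 0.201]
contact_force: [-0.0, 0.5, 0.3]
finger_gap: 0.801
gripper_force: 0.0
```

arm_command --pt "0 0 0 0 0.8" --pt "0 0 0 0 0.8"

```text
time_s: 16.47
position: [0.5423, -0.1727, 0.2256]
orientation: [0.091, 0.974, -0.068, 0.198]
contact_force: [-0.4, 0.3, -0.0]
finger_gap: 0.796
gripper_force: 0.0
```

```bash
python3 -c "
from h import *
show()
for P in [(-.047,-.121,.075)]: print(need(P).round(4))
a=cv2.resize(camera('top')[120:220,220:360,::-1],(560,400));b=camera('side')[150:250,220:310,::-1];b=cv2.resize(b,(240,266));b=np.vstack([b,np.zeros((134,240,3),np.uint8)])
cv2.imwrite('pics/k2.png',np.hstack([a,b]))"
```

```text
t 16.4667 p [ 0.5423 -0.1727  0.2256] q [-0.384 -0.191  2.107 -0.068  0.789  1.363] gap 0.796 F [-0.4  0.3 -0. ] 0.0
tool axes in cabinet (cols)
 [[ 0.913  0.028  0.407]
 [ 0.086 -0.988 -0.125]
 [ 0.399  0.149 -0.905]]
[0.0049 0.0003 0.1097]
```

View pics/k2.png

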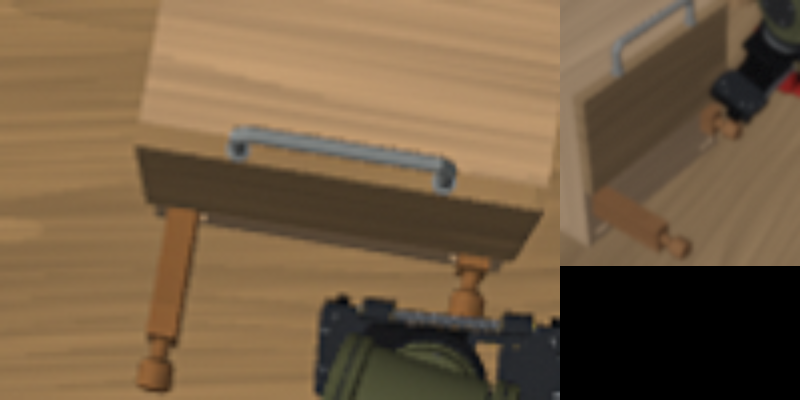

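The left support is fully out (its knob at crop 155,375) and the flap is still upright. The right knob at crop (466,300) sits between the fingers' approach lines, so I'm going in.

arm_command --pt "0.002 0 0.035 0 0.6" --pt "0.005 0 0.07 0 0.6" --pt "0.005 0 0.09 0 0.6" --pt "0.005 0 0.105 0 0.6" --pt "0.005 0 0.11 0 0.6"

```text
time_s: 16.98
position: [0.5878, -0.1938, 0.1261]
orientation: [0.09, 0.974, -0.067, 0.197]
contact_force: [-0.5, -0.5, -1.1]
finger_gap: 0.606
gripper_force: 0.0
```

arm_command --pt "0 0 0 0 0.5" --pt "0 0 0 0 0.1" --pt "0 0 0 0 0.1" --pt "0 0 0 0 0.1" --pt "0 0 0 0 0.1" --squeeze 25

```text
time_s: 17.4
position: [0.589, -0.1962, 0.1307]
orientation: [0.092, 0.973, -0.067, 0.2]
contact_force: [-4.4, -15.6, 2.1]
finger_gap: 0.305
gripper_force: 8.4
```

arm_command --pt "0 0 0 0 0.1" --pt "0 0 0 0 0.1" --pt "0 0 0 0 0.1"

```text
time_s: 17.65
position: [0.589, -0.1968, 0.1308]
orientation: [0.092, 0.973, -0.068, 0.2]
contact_force: [-2.7, -3.8, 4.0]
finger_gap: 0.294
gripper_force: 25.0
```

```bash
python3 -c "
from h import *
show()
for P in [(-.047,-.121,.075)]: print(need(P).round(4))"
```

```text
t 17.65 p [ 0.589  -0.1968  0.1308] q [-0.393  0.051  2.058 -0.082  0.592  1.375] gap 0.294 F [-2.7 -3.8  4. ] 24.988639340735972
tool axes in cabinet (cols)
 [[ 0.911  0.028  0.411]
 [ 0.088 -0.988 -0.127]
 [ 0.402  0.152 -0.903]]
[-0.0025 -0.0012  0.0014]
```

arm_command --pt "-0.008 0 -0.0036 0 0.1" --pt "-0.021 -0.0006 -0.0095 0 0.1" --pt "-0.036 -0.001 -0.016 0 0.1" --pt "-0.05 -0.0015 -0.0225 0 0.1" --pt "-0.064 -0.002 -0.0285 0 0.1"

```text
time_s: 18.07
position: [0.5203, -0.183, 0.1307]
orientation: [0.093, 0.973, -0.067, 0.202]
contact_force: [1.1, -8.1, 0.8]
finger_gap: 0.298
gripper_force: 25.0
```

arm_command --pt "-0.01 -0.0003 -0.0045 0 0.1" --pt "-0.018 -0.0005 -0.008 0 0.1" --pt "-0.025 -0.0007 -0.0112 0 0.1" --pt "-0.03 -0.0008 -0.0135 0 0.1" --pt "-0.03 -0.0008 -0.0135 0 0.1"

```text
time_s: 18.48
position: [0.4901, -0.1769, 0.1317]
orientation: [0.093, 0.972, -0.068, 0.205]
contact_force: [14.9, -10.2, -8.9]
finger_gap: 0.298
gripper_force: 25.1
```

```bash
python3 -c "
from h import *
show()
s,p,r=tool();print(R.from_euler('z',np.load('cab.npy')[2]).inv().apply(p-[.589,-.1968,.1308]))"
```

```text
t 18.4833 p [ 0.4901 -0.1769  0.1317] q [-0.439 -0.189  2.283 -0.044  0.594  1.302] gap 0.298 F [ 14.9 -10.2  -8.9] 25.062080123461783
tool axes in cabinet (cols)
 [[ 0.907  0.026  0.42 ]
 [ 0.088 -0.988 -0.128]
 [ 0.412  0.153 -0.898]]
[-0.10084826 -0.00013004  0.00087602]
```

arm_command --pt "-0.003 0 -0.0013 0 0.1" --pt "-0.003 0 -0.0013 0 0.1"

```text
time_s: 18.65
position: [0.4884, -0.1766, 0.1322]
orientation: [0.093, 0.972, -0.068, 0.207]
contact_force: [23.7, -10.1, -14.2]
finger_gap: 0.296
gripper_force: 25.1
```

arm_command --pt "0 0 0 0 0.6" --pt "0 0 0 0 0.6" --pt "0 0 0 0 0.6" --pt "0 0 0 0 0.6" --pt "0 0 0 0 0.6"

```text
time_s: 19.07
position: [0.484, -0.1745, 0.1286]
orientation: [0.091, 0.973, -0.068, 0.199]
contact_force: [0.4, -0.5, 0.5]
finger_gap: 0.575
gripper_force: 0.0
```

arm_command --pt "0 0 -0.03 0 0.6" --pt "0 0 -0.07 0 0.6" --pt "0 0 -0.11 0 0.6" --pt "0 0 -0.15 -0.12 0.6" --pt "0 0 -0.19 -0.24 0.5"

```text
time_s: 19.48
position: [0.4117, -0.1354, 0.3018]
orientation: [0.114, 0.974, 0.052, 0.187]
contact_force: [0.5, -1.1, 0.3]
finger_gap: 0.568
gripper_force: 0.0
```

arm_command --pt "0 0 -0.03 -0.12 0.5" --pt "0 0 -0.05 -0.24 0.5" --pt "0 0 -0.06 -0.36 0.5" --pt "0 0 -0.06 -0.48 0.5" --pt "0 0 -0.06 -0.6 0.5"

```text
time_s: 19.9
position: [0.3903, -0.1236, 0.3563]
orientation: [0.166, 0.915, 0.338, 0.145]
contact_force: [0.5, -0.1, 0.4]
finger_gap: 0.5
gripper_force: 0.0
```

arm_command --pt "0 0 0 -0.12 0.5" --pt "0 0 0 -0.24 0.5" --pt "0 0 0 -0.36 0.5" --pt "0 0 0 -0.48 0.5" --pt "0 0 0 -0.6 0.5"

```text
time_s: 20.32
position: [0.3903, -0.1237, 0.3545]
orientation: [0.2, 0.775, 0.593, 0.089]
contact_force: [-0.1, 0.2, -0.3]
finger_gap: 0.499
gripper_force: 0.0
```

```bash
cat > kin.py <<'E'
from h import *
s,p,r=tool()
D=[((.2036,-.6168,.2910),(0,0,-1),(-1.335,.1245,1.6516)),((.2035,-.6164,.7743),(0,0,-1),(-1.335,.291,.639)),
((.1939,-.5900,.8769),(.002,-.004,-1),(-1.34,.561,.031)),((.1252,-.3699,1.0164),(.038,-.147,-.988),(-1.388,.284,.025)),
((.3,-.0437,1.0505),None,None),(tuple(p),tuple(r.as_matrix()[:,2]),tuple(s["q"][:3]))]
C=R.from_euler("z",-.1995)
for P,zc,q in [((.648,.0405,.1363),(.41,-.125,-.904),(.054,.132,1.958)),((.528,.0634,.1285),(.409,-.125,-.904),(.118,-.106,2.215)),((.3647,.1421,.5764),(.408,-.125,-.904),(.421,-.597,1.814))]:
    D.append((P,tuple(C.apply(zc)),q))
A=[];b=[]
for P,z,q in D:
    if z is None: continue
    u=np.array([np.cos(q[0]),np.sin(q[0])]); P=np.array(P);z=np.array(z);a=q[1]+q[2]
    # unknown a,L1,L2,e,h,d ; radial
    A.append([1,np.sin(q[1]),np.sin(a),np.cos(a),0,z[:2]@u]);b.append(P[:2]@u)
    A.append([0,np.cos(q[1]),np.cos(a),-np.sin(a),1,z[2]]);b.append(P[2])
x,res,_,_=np.linalg.lstsq(np.array(A),np.array(b),rcond=None)
print("a,L1,L2,e,h,d",x.round(4),"res",np.abs(np.array(A)@x-b).max())
def ik(P,z):
    w=np.array(P)-x[5]*np.array(z);q1=np.arctan2(w[1],w[0]);rr=np.hypot(*w[:2])
    f=lambda q:[x[0]+x[1]*np.sin(q[0])+x[2]*np.sin(q[0]+q[1])+x[3]*np.cos(q[0]+q[1])-rr,x[4]+x[1]*np.cos(q[0])+x[2]*np.cos(q[0]+q[1])-x[3]*np.sin(q[0]+q[1])-w[2]]
    q2,q3=least_squares(f,[0,2.]).x;a=q2+q3
    fd=np.array([np.sin(a)*np.cos(q1),np.sin(a)*np.sin(q1),np.cos(a)])
    return q1,q2,q3,np.arccos(fd@z)
E
python3 - <<'E'
from kin import *
show()
pc=np.load("cab.npy");z=r.as_matrix()[:,2]
print("now",np.round(ik(p,z),3))
for th in (0,.5,1,1.3,1.571):
    B=np.array([-.009*np.cos(th)-.207*np.sin(th),0,.115+.207*np.cos(th)-.009*np.sin(th)])
    print(th,B.round(3),np.round(ik(cab(pc,B)[0]-.059*z,z),3),need(B).round(4))
E
```

```text
a,L1,L2,e,h,d [-3.000e-04  4.526e-01  6.131e-01  4.260e-02  2.242e-01  2.157e-01] res 0.0004333434970181793
t 20.3167 p [ 0.3903 -0.1237  0.3545] q [-0.421 -0.722  2.247 -0.035  1.177 -0.151] gap 0.499 F [-0.1  0.2 -0.3] 0.0
tool axes in cabinet (cols)
 [[ 0.085  0.909  0.408]
 [ 0.991 -0.037 -0.125]
 [-0.099  0.415 -0.904]]
now [-0.252 -0.709  2.24   1.183]
0 [-0.009  0.     0.322] [-0.072 -0.079  1.753  1.071] [0.1075 0.2287 0.0703]
0.5 [-0.107  0.     0.292] [-0.045 -0.294  1.986  1.057] [0.1021 0.1272 0.0571]
1 [-0.179  0.     0.219] [-0.018 -0.433  2.21   0.981] [0.1032 0.0314 0.0938]
1.3 [-0.202  0.     0.162] [-0.007 -0.442  2.315  0.891] [ 0.1069 -0.0132  0.1365]
1.571 [-0.207  0.     0.106] [-0.004 -0.379  2.373  0.776] [ 0.112  -0.041   0.1848]
```

arm_command --pt "0.02 0.03 -0.01 -0.05 0.5" --pt "0.035 0.06 -0.02 -0.1 0.5" --pt "0.05 0.09 -0.03 -0.1 0.5" --pt "0.065 0.12 -0.04 -0.1 0.5" --pt "0.08 0.15 -0.04 -0.1 0.5"

```text
time_s: 20.73
position: [0.5319, -0.0717, 0.4488]
orientation: [0.205, 0.745, 0.629, 0.081]
contact_force: [0.2, 0.2, 0.6]
finger_gap: 0.5
gripper_force: 0.0
```

arm_command --pt "0.01 0.035 0 0 0.5" --pt "0.02 0.07 0 0 0.5" --pt "0.02 0.085 0 0 0.5" --pt "0.02 0.085 0 0 0.5" --pt "0.02 0.085 0 0 0.5"

```text
time_s: 21.15
position: [0.6116, -0.0637, 0.4767]
orientation: [0.203, 0.746, 0.629, 0.079]
contact_force: [-0.4, 0.1, -0.9]
finger_gap: 0.501
gripper_force: 0.0
```

```bash
python3 -c "
from h import *
show()
print(need((-.009,0,.322)).round(4))
a=cv2.resize(camera('top')[110:230,220:360,::-1],(467,400));b=camera('side')[110:210,210:290,::-1];b=cv2.resize(b,(320,400))
cv2.imwrite('pics/h1.png',np.hstack([a,b]))"
```

```text
t 21.15 p [ 0.6116 -0.0637  0.4767] q [-0.139 -0.19   1.687 -0.159  1.234  0.052] gap 0.501 F [-0.4  0.1 -0.9] 0.0
tool axes in cabinet (cols)
 [[-0.001  0.913  0.407]
 [ 0.99   0.057 -0.125]
 [-0.138  0.403 -0.905]]
[ 0.0008 -0.0044  0.1098]
```

View pics/h1.png

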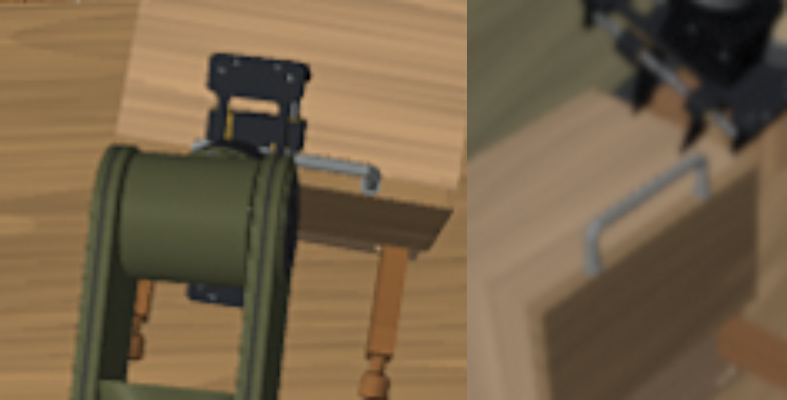

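Both supports show fully out, the flap is upright, and the fingers point at the bar (bar in side crop 590-705, 165-240). Descending onto the bar and closing softly.

arm_command --pt "0 -0.004 0.03 0 0.5" --pt "0 -0.004 0.06 0 0.5" --pt "0 -0.004 0.09 0 0.5" --pt "0 -0.004 0.105 0 0.5" --pt "0 -0.004 0.11 0 0.5"

```text
time_s: 21.67
position: [0.6476, -0.0862, 0.3718]
orientation: [0.201, 0.747, 0.629, 0.078]
contact_force: [-0.2, -0.2, -0.5]
finger_gap: 0.497
gripper_force: 0.0
```

arm_command --pt "0 0 0 0 0.4" --pt "0 0 0 0 0.35" --pt "0 0 0 0 0.3" --pt "0 0 0 0 0.3" --squeeze 10

```text
time_s: 22.0
position: [0.6494, -0.0857, 0.3792]
orientation: [0.205, 0.746, 0.629, 0.081]
contact_force: [-0.3, -0.1, -0.3]
finger_gap: 0.315
gripper_force: 0.0
```

```bash
python3 -c "
from h import *
show()
print(need((-.009,0,.322)).round(4))
b=camera('side')[110:210,210:290,::-1];b=cv2.resize(b,(480,600))
cv2.imwrite('pics/h2.png',b)"
```

```text
t 22.0 p [ 0.6494 -0.0857  0.3792] q [-0.168 -0.087  1.754 -0.159  1.056  0.051] gap 0.315 F [-0.3 -0.1 -0.3] 0.0
tool axes in cabinet (cols)
 [[-0.     0.911  0.412]
 [ 0.991  0.057 -0.125]
 [-0.137  0.408 -0.902]]
[ 0.0014 -0.0025  0.003 ]
```

View pics/h2.png

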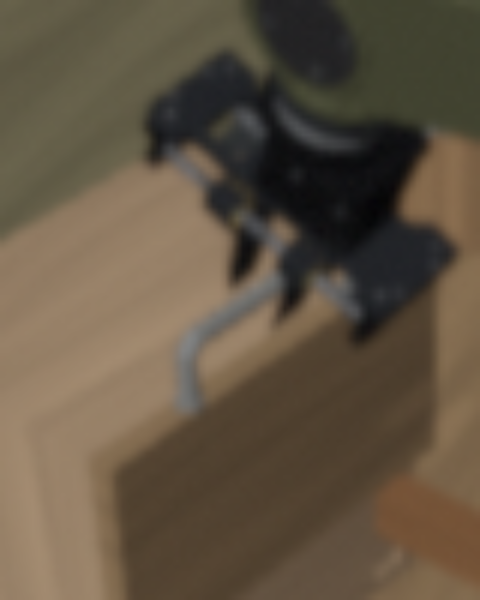

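arm_command --pt "0 -0.002 0.003 0 0.2" --pt "0 -0.002 0.003 0 0.1" --pt "0 -0.002 0.003 0 0.05" --pt "0 -0.002 0.003 0 0.05" --pt "0 -0.002 0.003 0 0.05" --squeeze 15

```text
time_s: 22.47
position: [0.6484, -0.0861, 0.3728]
orientation: [0.204, 0.746, 0.629, 0.08]
contact_force: [-1.1, 0.4, -0.5]
finger_gap: 0.125
gripper_force: 14.9
```

arm_command --pt "0 0 0 0 0.05" --pt "0 0 0 0 0.05" --squeeze 20

```text
time_s: 22.63
position: [0.6484, -0.0861, 0.3728]
orientation: [0.204, 0.746, 0.629, 0.08]
contact_force: [-0.7, -0.2, 0.1]
finger_gap: 0.123
gripper_force: 19.9
```

```bash
cat > arc.py <<'E'
from h import *
show()
pc=np.load("cab.npy"); s,p,r=tool(); z=r.as_matrix()[:,2]
G=R.from_euler("z",pc[2]).inv().apply(p+.059*z-[pc[0],pc[1],0]); print("grasp in cabinet",G.round(4))
v=np.array([G[0],G[2]-.115]); rad=np.hypot(*v); th0=np.arctan2(-v[0],v[1])-.0435
print("radius",rad,"theta",th0)
def B(th): return np.array([-rad*np.sin(th+.0435),G[1],.115+rad*np.cos(th+.0435)])
import sys
inv=r.inv()*R.from_euler("z",pc[2])
for th in np.arange(0,1.6,.08):
    if th>th0-.01: print(round(th,2),inv.apply(B(th)-G).round(4))
print(1.571,inv.apply(B(1.571)-G).round(4))
E
python3 arc.py
```

```text
t 22.6333 p [ 0.6484 -0.0861  0.3728] q [-0.169 -0.085  1.762 -0.159  1.05   0.051] gap 0.123 F [-0.7 -0.2  0.1] 19.921105206012726
tool axes in cabinet (cols)
 [[-0.     0.913  0.408]
 [ 0.991  0.056 -0.125]
 [-0.137  0.404 -0.904]]
grasp in cabinet [-0.0091 -0.0014  0.3194]
radius 0.20460910732819657 theta 0.0010830295134134013
0.0 [-0.      0.0002  0.0001]
0.08 [ 0.0002 -0.0152 -0.0053]
0.16 [ 0.0006 -0.031  -0.0095]
0.24 [ 0.0011 -0.0471 -0.0124]
0.32 [ 0.0018 -0.0634 -0.0141]
0.4 [ 0.0027 -0.0797 -0.0144]
0.48 [ 0.0037 -0.096  -0.0134]
0.56 [ 0.0049 -0.1122 -0.0112]
0.64 [ 0.0063 -0.1281 -0.0076]
0.72 [ 0.0078 -0.1437 -0.0029]
0.8 [ 0.0094 -0.1588  0.0032]
0.88 [ 0.0111 -0.1734  0.0104]
0.96 [ 0.013  -0.1874  0.0187]
1.04 [ 0.0149 -0.2006  0.0281]
1.12 [ 0.0169 -0.2131  0.0386]
1.2 [ 0.019  -0.2246  0.05  ]
1.28 [ 0.0212 -0.2352  0.0623]
1.36 [ 0.0234 -0.2447  0.0754]
1.44 [ 0.0256 -0.2532  0.0892]
1.52 [ 0.0279 -0.2605  0.1037]
1.571 [ 0.0293 -0.2645  0.1132]
```

```bash
cat >> arc.py <<'E'
print("calls")
t=th0
while t<1.5:
    T=[min(t+.05*(i+1),1.53) for i in range(5)]
    print([round(x,2) for x in T],[inv.apply(B(a)-B(t)).round(4).tolist() for a in T]); t=T[-1]
E
python3 arc.py | sed -n '/calls/,$p'
```

```text
calls
[np.float64(0.05), np.float64(0.1), np.float64(0.15), np.float64(0.2), np.float64(0.25)] [[0.0001, -0.0096, -0.0035], [0.0003, -0.0194, -0.0066], [0.0005, -0.0293, -0.0091], [0.0008, -0.0393, -0.0112], [0.0012, -0.0494, -0.0127]]
[np.float64(0.3), np.float64(0.35), np.float64(0.4), np.float64(0.45), np.float64(0.5)] [[0.0004, -0.0102, -0.0011], [0.001, -0.0204, -0.0016], [0.0015, -0.0306, -0.0017], [0.0022, -0.0408, -0.0012], [0.0029, -0.0509, -0.0002]]
[np.float64(0.55), np.float64(0.6), np.float64(0.65), np.float64(0.7), np.float64(0.75)] [[0.0008, -0.0101, 0.0015], [0.0016, -0.0201, 0.0034], [0.0024, -0.03, 0.0059], [0.0034, -0.0397, 0.0089], [0.0043, -0.0493, 0.0123]]
[np.float64(0.8), np.float64(0.85), np.float64(0.9), np.float64(0.95), np.float64(1.0)] [[0.001, -0.0094, 0.0039], [0.0021, -0.0186, 0.0083], [0.0032, -0.0275, 0.0131], [0.0044, -0.0362, 0.0184], [0.0056, -0.0446, 0.0241]]
[np.float64(1.05), np.float64(1.1), np.float64(1.15), np.float64(1.2), np.float64(1.25)] [[0.0012, -0.0081, 0.0061], [0.0025, -0.0159, 0.0126], [0.0038, -0.0234, 0.0195], [0.0051, -0.0305, 0.0267], [0.0064, -0.0372, 0.0343]]
[np.float64(1.3), np.float64(1.35), np.float64(1.4), np.float64(1.45), np.float64(1.5)] [[0.0014, -0.0063, 0.0079], [0.0027, -0.0122, 0.0162], [0.0041, -0.0177, 0.0247], [0.0055, -0.0228, 0.0334], [0.0069, -0.0274, 0.0425]]
```

arm_command --pt "0 -0.0096 -0.0035 0 0.05" --pt "0 -0.0194 -0.0066 0 0.05" --pt "0.0005 -0.0293 -0.009 0 0.05" --pt "0.001 -0.0393 -0.011 0 0.05" --pt "0.001 -0.0494 -0.0127 0 0.05"

```text
time_s: 23.05
position: [0.598, -0.0761, 0.3645]
orientation: [0.204, 0.746, 0.629, 0.08]
contact_force: [0.8, 1.5, 0.4]
finger_gap: 0.124
gripper_force: 20.1
```

arm_command --pt "0.0004 -0.0102 -0.0011 0 0.05" --pt "0.001 -0.0204 -0.0016 0 0.05" --pt "0.0015 -0.0306 -0.0017 0 0.05" --pt "0.0022 -0.0408 -0.0012 0 0.05" --pt "0.003 -0.051 0 0 0.05"

```text
time_s: 23.47
position: [0.5525, -0.067, 0.3426]
orientation: [0.204, 0.746, 0.629, 0.08]
contact_force: [-1.1, 0.2, 0.6]
finger_gap: 0.122
gripper_force: 20.0
```

```bash
python3 arc.py | grep -v -e '^\[' -e '^0\.' -e '^1\.'
```

```text
t 23.4667 p [ 0.5525 -0.067   0.3426] q [-0.163 -0.3    1.996 -0.164  1.032  0.062] gap 0.122 F [-1.1  0.2  0.6] 20.03481388092041
tool axes in cabinet (cols)
 [[-0.     0.913  0.408]
 [ 0.99   0.057 -0.126]
 [-0.138  0.404 -0.904]]
grasp in cabinet [-0.1069 -0.0017  0.2892]
radius 0.204435695540505 theta 0.5070032041729241
calls
```

Tracking the arc with negligible forces. Continuing.

arm_command --pt "0.0008 -0.0101 0.0015 0 0.05" --pt "0.0016 -0.0201 0.0034 0 0.05" --pt "0.0024 -0.03 0.0059 0 0.05" --pt "0.0034 -0.0397 0.0089 0 0.05" --pt "0.0043 -0.0493 0.0123 0 0.05"

```text
time_s: 23.88
position: [0.5135, -0.0591, 0.3105]
orientation: [0.204, 0.746, 0.629, 0.08]
contact_force: [-1.1, -0.4, -1.0]
finger_gap: 0.123
gripper_force: 20.1
```

arm_command --pt "0.001 -0.0094 0.0039 0 0.05" --pt "0.0021 -0.0186 0.0083 0 0.05" --pt "0.0032 -0.0275 0.0131 0 0.05" --pt "0.0044 -0.0362 0.0184 0 0.05" --pt "0.0056 -0.0446 0.0241 0 0.05"

```text
time_s: 24.3
position: [0.4834, -0.053, 0.2698]
orientation: [0.204, 0.746, 0.629, 0.08]
contact_force: [0.0, 0.3, -0.2]
finger_gap: 0.119
gripper_force: 20.1
```

arm_command --pt "0.0012 -0.0081 0.0061 0 0.05" --pt "0.0025 -0.0159 0.0126 0 0.05" --pt "0.0038 -0.0234 0.0195 0 0.05" --pt "0.005 -0.0305 0.0267 0 0.05" --pt "0.0064 -0.0372 0.0343 0 0.05"

```text
time_s: 24.72
position: [0.464, -0.0491, 0.2228]
orientation: [0.204, 0.746, 0.629, 0.08]
contact_force: [0.3, -0.3, -2.1]
finger_gap: 0.124
gripper_force: 20.0
```

```bash
python3 arc.py
```

```text
t 24.7167 p [ 0.464  -0.0491  0.2228] q [-0.154 -0.449  2.306 -0.188  0.875  0.106] gap 0.124 F [ 0.3 -0.3 -2.1] 20.04439026117325
tool axes in cabinet (cols)
 [[-0.     0.913  0.408]
 [ 0.991  0.056 -0.125]
 [-0.137  0.404 -0.904]]
grasp in cabinet [-0.1971 -0.0017  0.1695]
radius 0.20453336569782724 theta 1.2577294153994625
1.28 [ 0.0006 -0.0028  0.0035]
1.36 [ 0.0028 -0.0124  0.0166]
1.44 [ 0.005  -0.0208  0.0304]
1.52 [ 0.0073 -0.0282  0.0449]
1.571 [ 0.0087 -0.0322  0.0544]
calls
[np.float64(1.31), np.float64(1.36), np.float64(1.41), np.float64(1.46), np.float64(1.51)] [[0.0014, -0.0063, 0.008], [0.0027, -0.0121, 0.0162], [0.0041, -0.0176, 0.0248], [0.0055, -0.0226, 0.0336], [0.0069, -0.0271, 0.0426]]
```

arm_command --pt "0.0014 -0.0063 0.008 0 0.05" --pt "0.0027 -0.0121 0.0162 0 0.05" --pt "0.004 -0.0176 0.0248 0 0.05" --pt "0.005 -0.0208 0.0304 0 0.05" --pt "0.005 -0.0208 0.0304 0 0.05"

```text
time_s: 25.13
position: [0.4573, -0.0478, 0.1851]
orientation: [0.203, 0.746, 0.629, 0.079]
contact_force: [-1.1, 2.5, -3.2]
finger_gap: 0.124
gripper_force: 20.0
```

arm_command --pt "0.0006 -0.0021 0.004 0 0.05" --pt "0.0012 -0.0042 0.008 0 0.05" --pt "0.0018 -0.0058 0.011 0 0.05" --pt "0.0023 -0.0074 0.0145 0 0.05" --pt "0.0023 -0.0074 0.0145 0 0.05"

```text
time_s: 25.55
position: [0.4565, -0.0477, 0.1697]
orientation: [0.203, 0.746, 0.629, 0.079]
contact_force: [-4.9, 2.7, -2.8]
finger_gap: 0.122
gripper_force: 20.0
```

```bash
python3 arc.py|grep -v calls
```

```text
t 25.55 p [ 0.4565 -0.0477  0.1697] q [-0.153 -0.401  2.368 -0.209  0.77   0.136] gap 0.122 F [-4.9  2.7 -2.8] 20.049082338809967
tool axes in cabinet (cols)
 [[-0.001  0.914  0.406]
 [ 0.99   0.056 -0.126]
 [-0.138  0.402 -0.905]]
grasp in cabinet [-0.205  -0.0018  0.1163]
radius 0.20497499617955403 theta 1.5210769728129778
1.52 [-0.      0.0001 -0.0002]
1.571 [ 0.0014 -0.0039  0.0093]
```

arm_command --pt "0.0001 -0.0004 0.0009 0 0.05" --pt "0.0003 -0.0008 0.0018 0 0.05" --pt "0.0004 -0.0012 0.0027 0 0.05" --pt "0.0006 -0.0016 0.0036 0 0.05" --pt "0.0006 -0.0016 0.0036 0 0.05"

```text
time_s: 25.97
position: [0.4565, -0.0477, 0.1662]
orientation: [0.203, 0.746, 0.629, 0.079]
contact_force: [-5.6, 1.2, -2.4]
finger_gap: 0.12
gripper_force: 20.1
```

arm_command --pt "0.0001 -0.0004 0.0009 0 0.05" --pt "0.0003 -0.0008 0.0018 0 0.05" --pt "0.0004 -0.0012 0.0027 0 0.05" --pt "0.0004 -0.0012 0.0027 0 0.05"

```text
time_s: 26.3
position: [0.4565, -0.0477, 0.1632]
orientation: [0.203, 0.746, 0.629, 0.079]
contact_force: [-5.0, 1.8, -3.5]
finger_gap: 0.123
gripper_force: 20.1
```

arm_command --pt "0.0001 -0.0004 0.0009 0 0.05" --pt "0.0003 -0.0008 0.0018 0 0.05" --pt "0.0003 -0.0008 0.0018 0 0.05"

```text
time_s: 26.55
position: [0.4565, -0.0477, 0.1613]
orientation: [0.203, 0.746, 0.629, 0.079]
contact_force: [-5.1, 2.9, -2.9]
finger_gap: 0.121
gripper_force: 20.1
```

arm_command --pt "0.0001 -0.0004 0.0009 0 0.05" --pt "0.0003 -0.0008 0.0018 0 0.05" --pt "0.0003 -0.0008 0.0018 0 0.05"

```text
time_s: 26.8
position: [0.4566, -0.0476, 0.1593]
orientation: [0.203, 0.746, 0.629, 0.079]
contact_force: [-5.4, 0.8, -3.1]
finger_gap: 0.123
gripper_force: 20.1
```

```bash
python3 arc.py|grep -v calls|head -6
```

```text
t 26.8 p [ 0.4566 -0.0476  0.1593] q [-0.153 -0.384  2.376 -0.214  0.746  0.145] gap 0.123 F [-5.4  0.8 -3.1] 20.051033198833466
tool axes in cabinet (cols)
 [[-0.     0.914  0.406]
 [ 0.99   0.056 -0.126]
 [-0.138  0.402 -0.905]]
grasp in cabinet [-0.2049 -0.0018  0.1059]
```

Not yet in contact; I'll keep going down 1–2 mm at a time.

arm_command --pt "0.0001 -0.0004 0.0009 0 0.05" --pt "0.0003 -0.0008 0.0018 0 0.05" --pt "0.0003 -0.0008 0.0018 0 0.05"

```text
time_s: 27.05
position: [0.4566, -0.0477, 0.1573]
orientation: [0.203, 0.746, 0.629, 0.079]
contact_force: [-5.5, 2.6, -2.7]
finger_gap: 0.122
gripper_force: 20.0
```

arm_command --pt "0.0001 -0.0004 0.0009 0 0.05" --pt "0.0003 -0.0008 0.0018 0 0.05" --pt "0.0003 -0.0008 0.0018 0 0.05"

```text
time_s: 27.3
position: [0.4567, -0.0477, 0.1554]
orientation: [0.203, 0.746, 0.629, 0.079]
contact_force: [-5.0, 1.3, -3.3]
finger_gap: 0.122
gripper_force: 20.1
```

arm_command --pt "0.0001 -0.0004 0.0009 0 0.05" --pt "0.0002 -0.0006 0.0014 0 0.05" --pt "0.0002 -0.0006 0.0014 0 0.05"

```text
time_s: 27.55
position: [0.4567, -0.0477, 0.1539]
orientation: [0.203, 0.746, 0.629, 0.079]
contact_force: [-4.7, 0.9, -2.2]
finger_gap: 0.126
gripper_force: 20.0
```

```bash
python3 -c "
from h import *
show()
b=camera('side')[140:260,180:300,::-1];b=cv2.resize(b,(600,600),interpolation=cv2.INTER_CUBIC)
pc=np.load('cab.npy')
for y in(.15,-.15):
  for P in[(-.165,y,.115),(-.165,y,.097)]:
    u=(proj('side',cab(pc,P))[0]-[180,140]+.5)*5; cv2.drawMarker(b,(int(u[0]),int(u[1])),(255,0,255),0,12,1)
cv2.imwrite('pics/d1.png',b)"
```

```text
t 27.55 p [ 0.4567 -0.0477  0.1539] q [-0.153 -0.375  2.379 -0.218  0.733  0.149] gap 0.126 F [-4.7  0.9 -2.2] 20.043269991874695
tool axes in cabinet (cols)
 [[-0.     0.914  0.406]
 [ 0.99   0.056 -0.126]
 [-0.138  0.402 -0.905]]
```

View pics/d1.png

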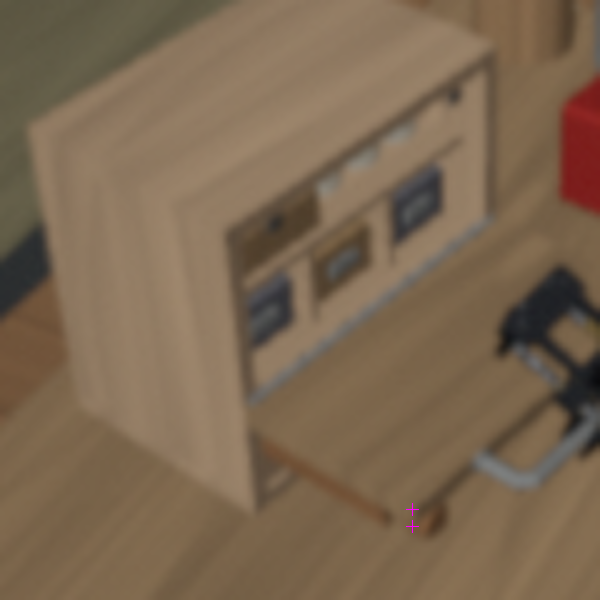

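The flap is near level (free-edge corner at the predicted marker 413,515), close to touching the supports. A few more small steps.

arm_command --pt "0.0001 -0.0004 0.0009 0 0.05" --pt "0.0002 -0.0006 0.0014 0 0.05" --pt "0.0002 -0.0006 0.0014 0 0.05"

```text
time_s: 27.85
position: [0.4569, -0.0477, 0.1536]
orientation: [0.203, 0.746, 0.629, 0.079]
contact_force: [-12.0, 4.1, 5.5]
finger_gap: 0.123
gripper_force: 20.0
```

arm_command --pt "0.0001 -0.0004 0.0009 0 0.05" --pt "0.0002 -0.0006 0.0014 0 0.05" --pt "0.0002 -0.0006 0.0014 0 0.05"

```text
time_s: 28.1
position: [0.4571, -0.0477, 0.1532]
orientation: [0.203, 0.746, 0.629, 0.078]
contact_force: [-20.1, 6.0, 15.2]
finger_gap: 0.118
gripper_force: 20.0
```

arm_command --pt "-0.0001 0.0004 -0.001 0 0.05" --pt "-0.0002 0.0008 -0.0018 0 0.05" --pt "-0.0002 0.0008 -0.0018 0 0.05"

```text
time_s: 28.35
position: [0.4569, -0.0477, 0.1536]
orientation: [0.203, 0.746, 0.629, 0.079]
contact_force: [-8.6, 2.7, 1.8]
finger_gap: 0.122
gripper_force: 20.0
```

arm_command --pt "0 0 0 0 0.15" --pt "0 0 0 0 0.25" --pt "0 0 0 0 0.35" --pt "0 0 0 0 0.35" --pt "0 0 0 0 0.35"

```text
time_s: 28.77
position: [0.4584, -0.0479, 0.1546]
orientation: [0.205, 0.746, 0.629, 0.081]
contact_force: [0.3, -0.2, 0.7]
finger_gap: 0.332
gripper_force: 0.0
```

arm_command --pt "0 0 -0.01 0 0.38" --pt "0 0 -0.03 0 0.38" --pt "0 0 -0.06 0 0.38" --pt "0 0 -0.1 0 0.38" --pt "0 0 -0.14 0 0.38"

```text
time_s: 29.18
position: [0.4039, -0.019, 0.2809]
orientation: [0.204, 0.746, 0.629, 0.079]
contact_force: [1.8, -0.2, -0.0]
finger_gap: 0.383
gripper_force: 0.0
```

arm_command --pt "0 0 -0.03 0 0.4" --pt "0 0 -0.06 0 0.4" --pt "0 0 -0.06 0 0.4" --pt "0 0 -0.06 0 0.4"

```text
time_s: 29.52
position: [0.3828, -0.0067, 0.3373]
orientation: [0.206, 0.745, 0.629, 0.082]
contact_force: [-0.5, -0.0, 0.5]
finger_gap: 0.397
gripper_force: 0.0
```

```bash
python3 -c "
from h import *
show()
a=cv2.resize(camera('side')[130:270,170:400,::-1],(400,244));b=cv2.resize(camera('top')[:,:,::-1],(400,300))
cv2.imwrite('pics/end.png',np.vstack([a,b]))"
```

```text
t 29.5167 p [ 0.3828 -0.0067  0.3373] q [-0.055 -0.773  2.301 -0.197  1.209  0.146] gap 0.397 F [-0.5 -0.   0.5] 0.0
tool axes in cabinet (cols)
 [[-0.     0.91   0.415]
 [ 0.991  0.057 -0.124]
 [-0.137  0.411 -0.901]]
```

View pics/end.png

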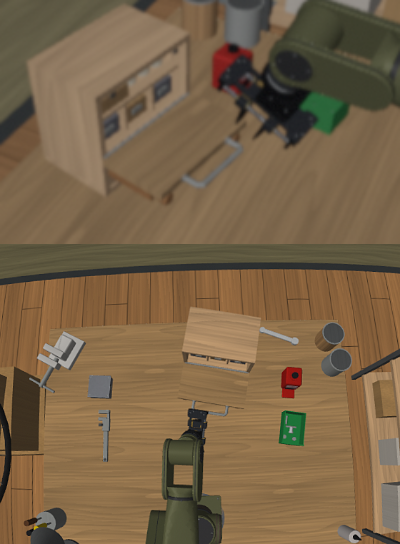

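The flap lies level on both supports (its free edge near side crop 185,180), the gripper is clear of it, and the bystanders haven't moved. Handing in.

```bash
python3 -c "
from cell import *
print(finish_job())"
```

```text
the job is handed in; nothing more can be done
None
```

Job handed in at about 29.5 s: both supports were pulled to their stops with the flap up, then the flap was lowered and set level on them; the gripper is clear and the bystanders look unmoved in the last picture, but `finish_job` returned no verdict.

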